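# Set the bobbin winder's tailstock to its gauge mark

## Robot

A 7-joint arm with a two-finger parallel gripper is mounted at the origin on the work surface. World frame = base frame: x ahead of the robot, y to its left, z up, the work surface at z = 0. Lengths are in m, angles in rad, forces in N, time in s.
With the tool pointing down it reaches from about 0.4 to 0.85 m from the base axis. Payload 10.4 kg.
Tool frame: the origin (TCP) lies between the finger pads; the fingertips stand 11 mm ahead of it and the grasp point (between the pads) lies 8 mm behind it (tip_reach is the distance from the TCP to the fingertips, in m); z points along the fingers, y is the line along which they close (so a half turn about z gives the same grasp; the last joint's range is limited). The gripper opens to 85 mm and grips with 20 to 120 N. Pads are 22 mm wide; open, the fingers measure 114 mm over their backs; the gripper's body (76 mm by 85 mm) begins 54 mm behind the grasp point. The pads swing forward as they close: fully open they stand 13 mm farther back than shut.
Start: joints at [-1.343, 0.332, -0.065, 1.46, 0.022, 1.35, -0.088], TCP at [0.155, 0.605, 0.242] pointing down, gripper open.
Joint ranges: [-2.6, 2.6], [-0.5, 2.12], [-1.47, 1.34], [0.16, 2.42], [-1.27, 4.41], [0.06, 2.06], [-2.6, 2.6]. Speed limits (rad/s): [2.22, 2.22, 2.79, 2.79, 3.14, 3.14, 3.14].

## Interface

Orientations are given as a unit quaternion [x, y, z, w].
In Python, from workcell import * gives the robot as it stands.
- The arm moves only by the shell command python3 -m inch 'ROWS' [OPENING] [FORCE]. ROWS is JSON, a list of rows, each an object with "slide": the shift along the world's x, y, z in m, a list of three; "yaw": the turn about the world's z in rad. A call has 1 to 20 rows; each row is the pose to reach, as a shift and turn from the pose commanded when the call began; what a row does not reach only later rows make up. A row lasts 1/12 s, in which the tool goes at most 41.7 mm and 7.16 degrees, less where a joint would pass 70% of its speed; a pose out of reach is approached as far as the arm can. A call with a gripper value outside its range is refused whole. OPENING is the closure in counts, from 0 (fully open) to 255 (shut), set as the call begins (- or left out, the last holds). The fingers move at their own pace and stop on an object; FORCE is the grip in N (left out, the last holds). Time passes only in rows, so rows that repeat a pose let the fingers close. It gives the time, the measured TCP pose, the force, the opening and the grip force at its end, in the units of the state.
- get_obs(): the state, without advancing time (a new reading comes with each control period).
- camera(name): name is "scene" or "side" or "wrist"; returns a dict with "frame" (480x640x3 uint8, red, green, blue), "fx", "fy", "cx", "cy" (pixels), "extrinsics" (4x4, takes a point from world to camera coordinates). Camera axes: x right, y down, z forward; pixel columns grow to the right and rows downward; lengths in m; the calibration is good to about 2 mm. The wrist camera is an equidistant fisheye: a pixel r from the principal point sees the ray r / f radians off the axis. A picture is of the moment at which its call begins. There is no depth.
- hand_in(): hands the job in; it is judged then, once.
The state is a dict: "clock": time; "joint_pos": joint angles; "joint_velocities": joint speeds; "tau": joint torques, N m; "position": TCP position; "ee_rot": TCP orientation; "ft_force": force on the tool from outside, world axes, zero at the start; "torque": the same for the moment, N m; "grip_width": opening from 0.0 (shut) to 1.0 (fully open); "grasp_force": force on a finger pad.
Only numpy, scipy, OpenCV 4.12 (cv2) and the standard library are available. Lean on these libraries where they do the work, as an engineer would, in place of code of your own. Each camera call takes 0.05 s, during which the arm holds its last target. There are 200 camera calls.

## Task

On the bobbin winder, roll the knurled steel wheel under a light fingertip, stroke by stroke, until the gap between headstock and tailstock has closed so far that the tailstock's pointer stands in line with the mark of the gauge clip, then take the hand away. Move the tailstock only by the wheel: do not push the tailstock itself, do not pinch the wheel, and leave everything else on the table where it is.

Things in the scene. Friction and masses are not known exactly. Their poses are not given: they have to be found in the camera images.
- winder: Bobbin winder: wooden bed 120 x 380 x 22 mm, fixed on the table. Origin at the centre of its underside; y runs along the bed from the wheel end (-y) to the headstock end (+y), x across it, z up. Fixed dark wooden headstock (60 x 40 mm, 72 mm high) at y = 130 to 170 mm, behind it a smooth wooden pulley (radius 32 mm, top 84 mm high). Gauge clip on the +x edge.
- wheel: Knurled steel adjuster wheel, radius 30 mm, 20 mm wide, axle along the winder's x. Origin at its centre: on the bed's centre line, 130 mm towards -y, 45 mm above the table. Turns with about 1.3 N at the rim and stays where it is left. A rack links it to the tailstock: 8 mm of slide per radian (per 30 mm of rim). More than 35 N on it counts as pinching or leaning on it.
- rim_top (a point): Highest point of the wheel's rim, 75 mm above the table; does not turn with the wheel. Roll the rim here towards the winder's +y and the tailstock moves to +y too (gap closes); roll towards -y and it opens. On both sides stand fixed wooden cheeks (each 10 mm thick, 12 to 22 mm from the wheel's mid-plane, 74 mm long), 68 mm high: only the top 7 mm of rim is free.
- tailstock: The sliding dark wooden block, 50 mm (x) x 40 mm (y), top 70 mm above the table, with a steel cone on its +y face. Origin 22 mm above the table, in the plane of the face with the cone; axes like the winder's. It slides along the winder's y by up to 48 mm from its rearmost place. Only the wheel may move it.
- pointer_tip (a point): End of the tailstock's pointer, a thin steel blade 2.5 mm thick standing out to the winder's +x side from the middle of the tailstock, 35 mm from the bed's centre line. Axes like the winder's; 40 mm above the table.
- gauge: The gauge clip: a small steel block 22 x 14 x 12 mm fixed on the bed's +x edge, carrying a mark blade 2.5 mm thick that points to the tailstock. Its place along the bed differs from start to start. Origin in the middle of the blade's plane, on the bed's top, 51 mm from the bed's centre line; axes like the winder's.
- mark_tip (a point): End of the gauge clip's mark blade, 37 mm from the bed's centre line, 40 mm above the table; axes like the winder's. At the start it lies 12 to 32 mm ahead (winder's +y) of the pointer; the job is done when the pointer is in line with it, i.e. both have the same y in the winder's frame.
- bobbin_a: Loose dark wooden lace bobbin with beads, 110 mm long, 11 mm thick, lying beside the winder; leave it.
- bobbin_b: Loose light wooden lace bobbin, the same size, lying beside the winder; leave it.
- spool: Loose white thread spool, 32 mm across, 40 mm tall, standing beyond the winder; origin at its foot. Leave it.
- pin_tin: Loose round tin, 70 mm across, 28 mm tall, beyond the winder; origin at its foot. Leave it.
- phone: Loose black phone, 75 x 150 x 9 mm, flat on the table; leave it.
- notebook: Loose blue notebook, 150 x 210 x 16 mm; leave it.
- mug: Loose white mug, 80 mm across, 90 mm tall; leave it.

How it is judged:
By the outcome, as a careful person would: the job done as asked, in the order asked, and still so for the second after the job is handed in, with the robot touching nothing.
It also fails if it takes over 48 s, if anything falls off the work surface, if the arm or the gripper's body presses on something with over 40 N, if the wrist force passes 120 N, or if a joint passes its speed limit or range.

## Working session

There is one attempt and no reset: what is moved stays moved. The work goes in short steps, Python scripts to look and compute and a shell command to move; the robot and the scene stay as the last step left them, time stands still between calls to the robot, and variables do not carry over. Pictures are saved under pics/ and viewed, at most 10 in all, crops included, and the job is handed in when it is done.

```bash
mkdir -p pics; ls
python3 - <<'E'
from workcell import *
import cv2,numpy as np
o=get_obs(); print({k:np.round(v,3) for k,v in o.items()})
for n in ("scene","side","wrist"):
    c=camera(n); cv2.imwrite(f"pics/{n}0.png",c["frame"][...,::-1]); print(n,c["fx"],c["fy"],c["cx"],c["cy"],np.round(c["extrinsics"],3).tolist())
E
```

```text
pics
{'clock': np.float64(0.0), 'joint_pos': array([-1.343,  0.333, -0.065,  1.461,  0.022,  1.35 , -0.089]), 'joint_velocities': array([-0.   , -0.   , -0.001,  0.001, -0.001, -0.003,  0.001]), 'tau': array([-2.0000e-03, -6.2544e+01,  4.8000e-02, -3.9161e+01,  1.6000e-02,
        1.0000e-02,  0.0000e+00]), 'position': array([0.155, 0.605, 0.242]), 'ee_rot': array([ 0.125,  0.992, -0.001, -0.   ]), 'ft_force': array([0.808, 1.588, 0.223]), 'torque': array([0.016, 0.017, 0.01 ]), 'grasp_force': np.float64(0.0), 'grip_width': np.float64(1.0)}
scene 589.5260987623491 589.5260987623491 323.970627253254 246.68325117759866 [[-0.787, 0.617, 0.016, 0.505], [0.345, 0.463, -0.816, -0.077], [-0.511, -0.637, -0.577, 1.508], [0.0, 0.0, 0.0, 1.0]]
side 521.1013642612515 521.1013642612515 310.78819953737997 255.365919865645 [[-0.999, -0.038, 0.0, 0.522], [-0.02, 0.52, -0.854, 0.129], [0.033, -0.853, -0.521, 1.063], [0.0, 0.0, 0.0, 1.0]]
wrist 371.64829954431775 371.64829954431775 324.33957978441896 241.58206595380807 [[0.249, 0.969, -0.003, -0.624], [0.919, -0.235, 0.316, -0.041], [0.305, -0.081, -0.949, 0.381], [0.0, 0.0, 0.0, 1.0]]
```

View pics/scene0.png

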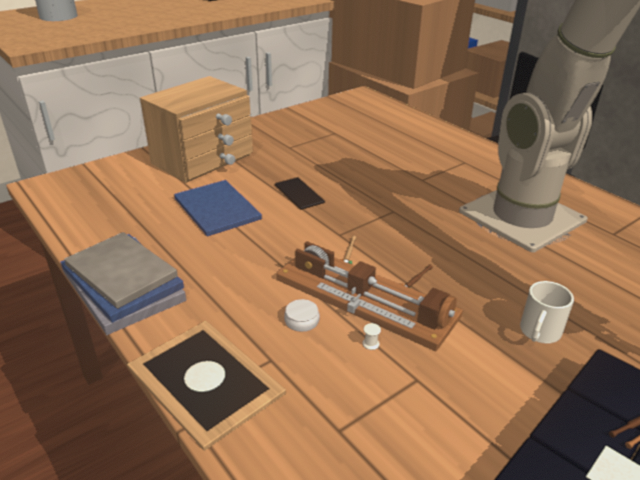

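View pics/side0.png

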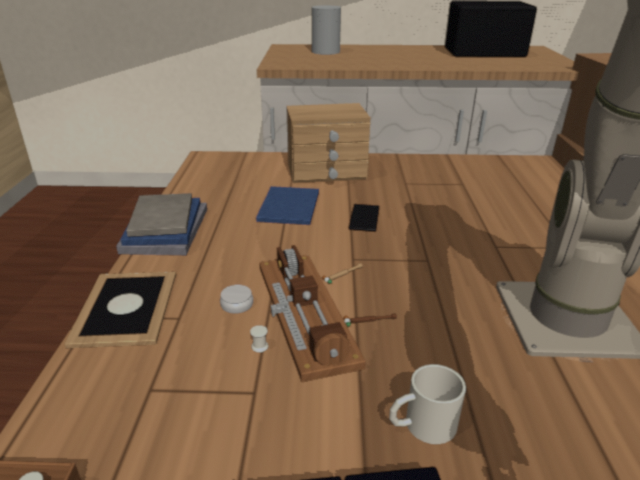

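The scene view shows the winder from about (280,270), the wheel end, to (460,320), the headstock end. The wheel is near (318,255), the tailstock near (360,278) and the clip near (353,300). In the side view the wheel is near (292,262) and the headstock near (325,340). Next I enlarge both.

Run:
```python
import cv2
a=cv2.imread("pics/scene0.png")[230:350,270:470]; cv2.imwrite("pics/sc1.png",cv2.resize(a,None,fx=4,fy=4,interpolation=cv2.INTER_CUBIC))
a=cv2.imread("pics/side0.png")[235:385,240:400]; cv2.imwrite("pics/si1.png",cv2.resize(a,None,fx=4,fy=4,interpolation=cv2.INTER_CUBIC))
```

```text
(no output)
```

View pics/sc1.png

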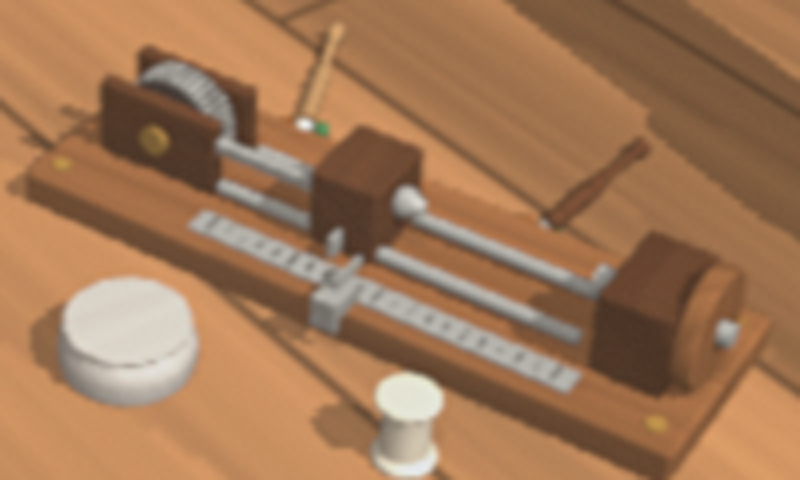

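View pics/si1.png

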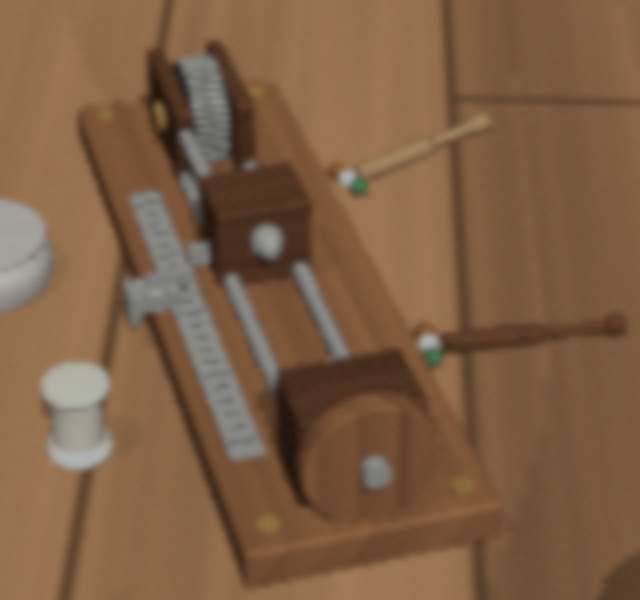

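The crops show the bed's top corners, the pointer at about (335,240) and the mark at about (355,262) in the scene crop. I cast rays through the corners onto z=0.022.

```bash
cat > h.py <<'E'
import numpy as np
K={"scene":(589.526,323.97,246.683,np.array([[-0.787,0.617,0.016,0.505],[0.345,0.463,-0.816,-0.077],[-0.511,-0.637,-0.577,1.508]])),
"side":(521.1,310.788,255.366,np.array([[-0.999,-0.038,0,0.522],[-0.02,0.52,-0.854,0.129],[0.033,-0.853,-0.521,1.063]]))}
def ray(uv,f,cx,cy,E,fish=False):
    E=np.asarray(E); d=np.array([(uv[0]-cx)/f,(uv[1]-cy)/f,1.])
    if fish:
        r=np.hypot(d[0],d[1]); d=np.array([d[0]/r*np.sin(r),d[1]/r*np.sin(r),np.cos(r)]) if r>0 else d
    return -E[:3,:3].T@E[:3,3], E[:3,:3].T@d
def plane(uv,z,*a,**k):
    o,d=ray(uv,*a,**k); return o+d*(z-o[2])/d[2]
E
python3 - <<'E'
from h import *
L=np.array([[60,-190],[60,190],[-60,190],[-60,-190]])/1e3
S={"scene":[(0,(277.5,275)),(1,(437,344.5)),(2,(462.5,310))],"side":[(0,(260.5,263.2)),(1,(301.2,373.2)),(2,(365,360)),(3,(307.5,256.2))]}
A=[];B=[]
for n in S:
    for i,uv in S[n]:
        p=plane(uv,.022,*K[n]); print(n,i,np.round(p,4)); A.append(L[i]);B.append(p[:2])
A=np.array(A);B=np.array(B);a=A-A.mean(0);b=B-B.mean(0)
th=np.arctan2((a[:,0]*b[:,1]-a[:,1]*b[:,0]).sum(),(a*b).sum());R=np.array([[np.cos(th),-np.sin(th)],[np.sin(th),np.cos(th)]])
t=B.mean(0)-R@A.mean(0);print("th",th,"t",t,"res",np.round(B-A@R.T-t,4).tolist())
print("wheel",R@[0,-.13]+t)
for n,uv in(("scene",(270+335/4,230+240/4)),("scene",(270+357/4,230+260/4)),("side",(240+195/4,235+252/4)),("side",(240+182/4,235+285/4))):
    p=plane(uv,.04,*K[n]);print(n,np.round(p,4),"local",np.round(R.T@(p[:2]-t),4))
E
```

```text
scene 0 [ 0.6503 -0.1504  0.022 ]
scene 1 [0.5321 0.2005 0.022 ]
scene 2 [0.4197 0.1645 0.022 ]
side 0 [ 0.6442 -0.1525  0.022 ]
side 1 [0.5311 0.199  0.022 ]
side 2 [0.4195 0.1618 0.022 ]
side 3 [ 0.5372 -0.1875  0.022 ]
th 0.32009401518019637 t [0.53386657 0.00517278] res [[-0.0003, 0.0059], [0.001, -0.0039], [0.0026, -0.0021], [-0.0064, 0.0038], [0.0001, -0.0054], [0.0024, -0.0048], [0.0005, 0.0065]]
wheel [ 0.57477182 -0.11822398]
scene [0.5675 0.0022 0.04  ] local [ 0.031  -0.0134]
scene [0.5689 0.0209 0.04  ] local [0.0382 0.0039]
side [0.5667 0.0053 0.04  ] local [ 0.0312 -0.0102]
side [0.5711 0.0332 0.04  ] local [0.0441 0.0149]
```

Measured bed yaw is about 0.32 rad, and the wheel is near (0.575, -0.118). I move above it, closing the fingers, with a yaw of -1.0 so the wrist camera looks down past the tailstock.

```bash
T='x'; python3 -m inch '[{"slide":[0.02,-0.035,0],"yaw":-0.1},{"slide":[0.04,-0.07,0],"yaw":-0.2},{"slide":[0.06,-0.105,0],"yaw":-0.3},{"slide":[0.08,-0.14,0],"yaw":-0.4},{"slide":[0.1,-0.175,0],"yaw":-0.5},{"slide":[0.12,-0.21,0],"yaw":-0.6},{"slide":[0.14,-0.245,0],"yaw":-0.7},{"slide":[0.16,-0.28,0],"yaw":-0.8},{"slide":[0.18,-0.315,0],"yaw":-0.9},{"slide":[0.2,-0.35,0],"yaw":-1.0},{"slide":[0.22,-0.385,0],"yaw":-1.0},{"slide":[0.24,-0.42,0],"yaw":-1.0},{"slide":[0.26,-0.455,0],"yaw":-1.0},{"slide":[0.28,-0.49,0],"yaw":-1.0},{"slide":[0.3,-0.52,0],"yaw":-1.0},{"slide":[0.32,-0.55,0],"yaw":-1.0},{"slide":[0.34,-0.58,0],"yaw":-1.0},{"slide":[0.36,-0.62,0],"yaw":-1.0},{"slide":[0.38,-0.65,0],"yaw":-1.0},{"slide":[0.4,-0.68,0],"yaw":-1.0}]' 255 20
python3 -m inch '[{"slide":[0.01,-0.02,-0.02],"yaw":0},{"slide":[0.02,-0.04,-0.05],"yaw":0},{"slide":[0.02,-0.043,-0.07],"yaw":0},{"slide":[0.02,-0.043,-0.07],"yaw":0},{"slide":[0.02,-0.043,-0.07],"yaw":0}]'
python3 - <<'E'
from workcell import *
import cv2,numpy as np
o=get_obs();print(o["clock"],o["position"].round(4),o["ee_rot"].round(3),o["ft_force"].round(2))
c=camera("wrist"); cv2.imwrite("pics/w1.png",c["frame"][...,::-1]); np.savez("w1.npz",E=c["extrinsics"]); print(np.round(c["extrinsics"],4).tolist())
E
```

```text
clock: 1.82
position: [0.5558, -0.0768, 0.2425]
ee_rot: [0.586, 0.811, 0.0, 0.0]
ft_force: [0.1, 0.5, 0.5]
grip_width: 0.002
grasp_force: 0.0
clock: 2.23
position: [0.5744, -0.1174, 0.1718]
ee_rot: [0.586, 0.811, -0.001, -0.001]
ft_force: [1.0, -0.6, 1.9]
grip_width: -0.002
grasp_force: 0.0
2.2333 [ 0.5744 -0.1174  0.1718] [ 0.586  0.811 -0.001 -0.001] [ 1.   -0.65  1.88]
[[0.9495, 0.3136, -0.0033, -0.5078], [0.2985, -0.9004, 0.3164, -0.2959], [0.0962, -0.3014, -0.9486, 0.2228], [0.0, 0.0, 0.0, 1.0]]
```

View pics/w1.png

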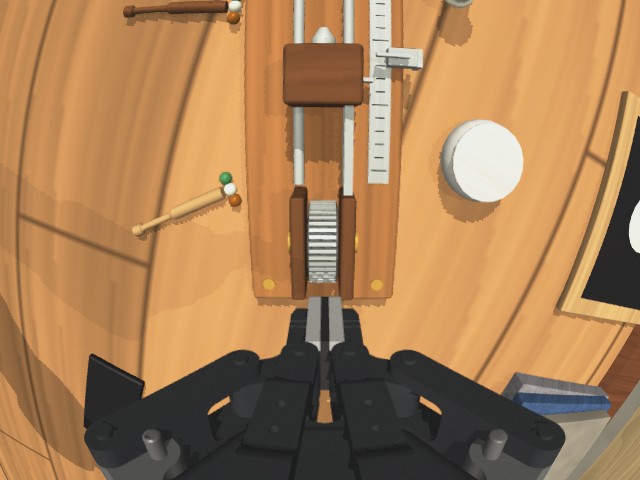

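The wrist view shows the wheel (columns 308-337, rows 200-283) between the cheeks (columns 291-306 and 340-356). It also shows the bed end at row 298, the pointer tip near (372,80) and the mark blade near (380,57). Now I cast these rays to the known heights.

```bash
cat >> h.py <<'E'
def wr(uv,z,E): return plane(uv,z,371.648,324.34,241.58,E,fish=True)
E
python3 - <<'E'
from h import *
import cv2
E=np.load("w1.npz")["E"]
th=np.arctan2(-E[0,1]*-1,E[0,0]);print("cam yaw",th)
for nm,uv,z in [("bedL",(254,298),.022),("bedR",(394,298),.022),("bedL2",(244,60),.022),("bedR2",(402,60),.022),("chLo near",(291,296),.068),("chRo near",(356,297),.068),("chLo far",(292,188),.068),("chRo far",(354,188),.068),("ptr",(373,80),.04),("mark",(376,60),.04),("tail front L",(285,43),.07),("tail front R",(362,43),.07)]:
    print(nm,np.round(wr(uv,z,E),4))
im=cv2.imread("pics/w1.png")[20:120,320:440];cv2.imwrite("pics/w1c.png",cv2.resize(im,None,fx=6,fy=6,interpolation=cv2.INTER_CUBIC))
E
```

```text
cam yaw 0.31902666940161445
bedL [ 0.5363 -0.1969  0.022 ]
bedR [ 0.6503 -0.159   0.022 ]
bedL2 [ 0.4755 -0.0122  0.022 ]
bedR2 [0.5878 0.0247 0.022 ]
chLo near [ 0.5633 -0.1608  0.068 ]
chRo near [ 0.6073 -0.147   0.068 ]
chLo far [ 0.5418 -0.0868  0.068 ]
chRo far [ 0.5796 -0.0743  0.068 ]
ptr [ 0.5708 -0.0007  0.04  ]
mark [0.5681 0.0138 0.04  ]
tail front L [5.094e-01 4.000e-04 7.000e-02]
tail front R [0.5544 0.0152 0.07  ]
```

View pics/w1c.png

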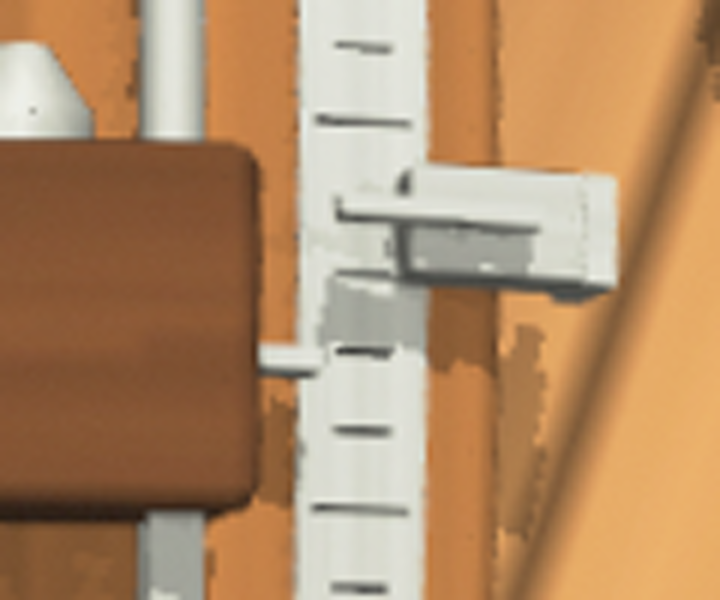

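Pointer and mark differ by about 18 mm, so about 67 mm of rim is needed. The wheel top is at about (0.573, -0.117), as expected. I go to the stroke start, 12 mm towards -y, and come down in small steps to feel for contact.

```bash
python3 - <<'E'
from h import *
E=np.load("w1.npz")["E"];u=np.array([-.316,.949,0])
p=wr((373.7,79.2),.041,E);m=wr((376.3,54.8),.041,E);print(p,m,(m-p)@u,"local x",p@[.949,.316,0]-.573*.949+.117*.316)
E
python3 -m inch '[{"slide":[0.001,-0.004,-0.02],"yaw":0},{"slide":[0.003,-0.012,-0.05],"yaw":0},{"slide":[0.003,-0.012,-0.07],"yaw":0},{"slide":[0.003,-0.012,-0.078],"yaw":0},{"slide":[0.003,-0.012,-0.08],"yaw":0},{"slide":[0.003,-0.012,-0.08],"yaw":0},{"slide":[0.003,-0.012,-0.08],"yaw":0}]'
python3 -m inch '[{"slide":[0,0,-0.001],"yaw":0},{"slide":[0,0,-0.002],"yaw":0},{"slide":[0,0,-0.003],"yaw":0},{"slide":[0,0,-0.003],"yaw":0},{"slide":[0,0,-0.003],"yaw":0}]'
```

```text
[ 5.70946950e-01 -1.58857496e-04  4.10000000e-02] [0.56707406 0.0172975  0.041     ] 0.017789914669842886 local x 0.03497345649800143
clock: 2.87
position: [0.5792, -0.1291, 0.0942]
ee_rot: [0.585, 0.811, 0.001, 0.001]
ft_force: [-0.1, 0.7, -0.6]
grip_width: 0.004
grasp_force: 0.0
clock: 3.28
position: [0.5781, -0.1295, 0.0894]
ee_rot: [0.585, 0.811, 0.0, 0.0]
ft_force: [0.8, 0.4, 0.3]
grip_width: -0.003
grasp_force: 0.0
```

```bash
python3 -m inch '[{"slide":[0,0,-0.001],"yaw":0},{"slide":[0,0,-0.002],"yaw":0},{"slide":[0,0,-0.002],"yaw":0},{"slide":[0,0,-0.002],"yaw":0}]' | egrep 'pos|ft'
python3 -m inch '[{"slide":[0,0,-0.001],"yaw":0},{"slide":[0,0,-0.001],"yaw":0},{"slide":[0,0,-0.001],"yaw":0}]' | egrep 'pos|ft'
python3 -m inch '[{"slide":[0,0,-0.0005],"yaw":0},{"slide":[0,0,-0.0005],"yaw":0},{"slide":[0,0,-0.0005],"yaw":0}]'| egrep 'pos|ft'
```

```text
position: [0.578, -0.1295, 0.0872]
ft_force: [0.0, 0.0, 0.5]
position: [0.5781, -0.1295, 0.0863]
ft_force: [-0.3, -0.6, 0.2]
position: [0.5782, -0.1296, 0.0861]
ft_force: [-1.3, 0.7, 4.2]
```

Contact at z = 0.086, as predicted. First stroke: 24 mm along the bed's +y with slightly more press, then I read the force before lifting.

```bash
python3 -m inch '[{"slide":[0,0,-0.0004],"yaw":0},{"slide":[-0.0009,0.0028,-0.0004],"yaw":0},{"slide":[-0.0019,0.0057,-0.0004],"yaw":0},{"slide":[-0.0028,0.0085,-0.0004],"yaw":0}]'| egrep 'pos|ft'
python3 -m inch '[{"slide":[-0.0009,0.0028,0],"yaw":0},{"slide":[-0.0019,0.0057,0],"yaw":0},{"slide":[-0.0028,0.0085,0],"yaw":0},{"slide":[-0.0038,0.0114,0],"yaw":0},{"slide":[-0.0047,0.0142,0],"yaw":0},{"slide":[-0.0047,0.0142,0],"yaw":0}]'| egrep 'pos|ft'
cat > look.py <<'E'
from workcell import *
from h import *
import cv2,sys
o=get_obs();c=camera("wrist");E=c["extrinsics"];u=np.array([-.316,.949,0]);v=np.array([.949,.316,0]);W=np.array([.573,-.117,0])
cv2.imwrite(f"pics/{sys.argv[1]}.png",c["frame"][...,::-1])
def px(p):
    q=E[:3,:3]@p+E[:3,3];r=np.hypot(q[0],q[1]);a=np.arctan2(r,q[2]);return np.array([324.34,241.58])+371.648*a*q[:2]/r
print(o["clock"],"predicted mark px",px(W+v*.037+u*(.017)+np.array([0,0,.041])),px(np.array([.56707,.0173,.041])))
q=px(np.array([.5689,.009,.041])).astype(int);x0=max(q[0]-60,0);y0=max(q[1]-60,0);print("crop origin",x0,y0)
cv2.imwrite(f"pics/{sys.argv[1]}c.png",cv2.resize(c["frame"][y0:y0+100,x0:x0+120,::-1],None,fx=6,fy=6,interpolation=cv2.INTER_CUBIC))
np.savez(sys.argv[1]+".npz",E=E)
E
python3 look.py w2
```

```text
position: [0.5757, -0.1219, 0.0861]
ft_force: [-0.5, -1.5, 6.8]
position: [0.5703, -0.1058, 0.0851]
ft_force: [-0.4, 0.1, -1.2]
4.95 predicted mark px [394.20267811 273.10908711] [401.46790436  48.52643825]
crop origin 339 5
```

View pics/w2c.png

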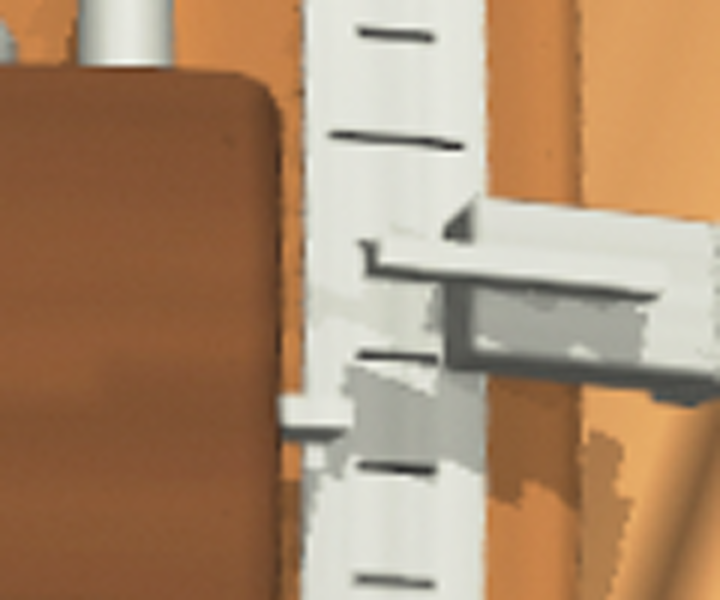

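In this crop the pointer tip is at about (350,412) and the mark tip at about (372,255). The gap has shrunk.

```bash
cat >> h.py <<'E'
def gap(n,pc,mc,o):
    E=np.load(n+".npz")["E"];u=np.array([-.316,.949,0])
    p,m=[wr((o[0]+c[0]/6,o[1]+c[1]/6),.041,E) for c in(pc,mc)]
    print(n,p.round(4),m.round(4),"gap mm",((m-p)@u*1e3).round(2))
E
python3 - <<'E'
from h import *
gap("w1",(322,355),(338,207),(320,20)); gap("w2",(350,412),(372,255),(339,5))
E
```

```text
w1 [ 5.709e-01 -1.000e-04  4.100e-02] [0.567  0.0175 0.041 ] gap mm 17.99
w2 [0.5691 0.0048 0.041 ] [0.5667 0.0177 0.041 ] gap mm 13.0
```

One stroke gave 5.0 mm, and contact was lost near the end of it. I repeat with a 20 mm stroke that ends earlier.

```bash
python3 -m inch '[{"slide":[0,0,0.003],"yaw":0},{"slide":[0,0,0.006],"yaw":0},{"slide":[0.0037,-0.011,0.006],"yaw":0},{"slide":[0.0073,-0.0218,0.006],"yaw":0},{"slide":[0.0073,-0.0218,0.004],"yaw":0},{"slide":[0.0073,-0.0218,0.002],"yaw":0},{"slide":[0.0073,-0.0218,0.001],"yaw":0},{"slide":[0.0073,-0.0218,0],"yaw":0},{"slide":[0.0073,-0.0218,0],"yaw":0}]'| egrep 'pos|ft'
python3 -m inch '[{"slide":[-0.0009,0.0028,0],"yaw":0},{"slide":[-0.0019,0.0057,0],"yaw":0},{"slide":[-0.0028,0.0085,0],"yaw":0},{"slide":[-0.0038,0.0114,0],"yaw":0}]'| egrep 'pos|ft'
python3 -m inch '[{"slide":[-0.0008,0.0025,0],"yaw":0},{"slide":[-0.0017,0.005,0],"yaw":0},{"slide":[-0.0025,0.0076,0],"yaw":0},{"slide":[-0.0025,0.0076,0],"yaw":0}]'| egrep 'pos|ft'
python3 look.py w3
```

```text
position: [0.5777, -0.1291, 0.086]
ft_force: [-2.4, -2.0, 8.6]
position: [0.574, -0.1179, 0.086]
ft_force: [-2.4, -2.6, 8.1]
position: [0.5715, -0.109, 0.0855]
ft_force: [-2.6, -0.7, 4.2]
6.4167 predicted mark px [394.32713951 266.71057536] [401.01233091  41.77750925]
crop origin 339 0
```

View pics/w3c.png

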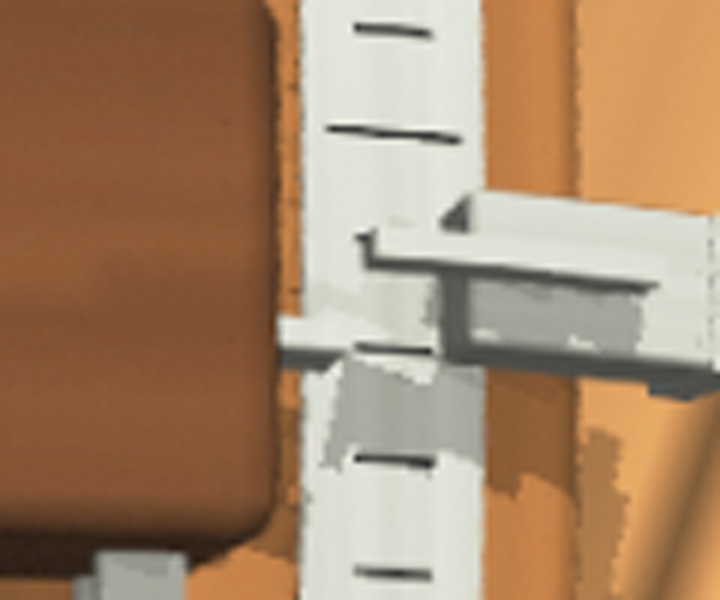

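The pointer is at (350,335) and the mark at (372,245), so about 7.4 mm is left. Another 20 mm stroke (about 5.4 mm of slide) comes next, then a fine one.

```bash
python3 -m inch '[{"slide":[0,0,0.003],"yaw":0},{"slide":[0,0,0.006],"yaw":0},{"slide":[0.0033,-0.01,0.006],"yaw":0},{"slide":[0.0063,-0.019,0.006],"yaw":0},{"slide":[0.0063,-0.019,0.004],"yaw":0},{"slide":[0.0063,-0.019,0.002],"yaw":0},{"slide":[0.0063,-0.019,0.001],"yaw":0},{"slide":[0.0063,-0.019,0],"yaw":0},{"slide":[0.0063,-0.019,0],"yaw":0}]'| egrep 'pos|ft'
python3 -m inch '[{"slide":[-0.0009,0.0028,0],"yaw":0},{"slide":[-0.0019,0.0057,0],"yaw":0},{"slide":[-0.0028,0.0085,0],"yaw":0},{"slide":[-0.0038,0.0114,0],"yaw":0},{"slide":[-0.0046,0.0139,0],"yaw":0},{"slide":[-0.0055,0.0164,0],"yaw":0},{"slide":[-0.0063,0.019,0],"yaw":0},{"slide":[-0.0063,0.019,0],"yaw":0}]'| egrep 'pos|ft'
python3 -m inch '[{"slide":[0,0,0.003],"yaw":0},{"slide":[0,0,0.006],"yaw":0},{"slide":[0.0033,-0.01,0.006],"yaw":0},{"slide":[0.0033,-0.01,0.006],"yaw":0}]'| egrep 'pos|ft'
python3 look.py w4
```

```text
position: [0.5778, -0.1291, 0.086]
ft_force: [-3.2, -1.8, 7.7]
position: [0.5715, -0.1091, 0.0855]
ft_force: [-2.6, 0.0, 4.4]
position: [0.5753, -0.1216, 0.0918]
ft_force: [-0.2, -0.2, 0.1]
8.2167 predicted mark px [394.19267967 238.53025175] [398.25465465  19.0997183 ]
crop origin 336 0
```

View pics/w4c.png

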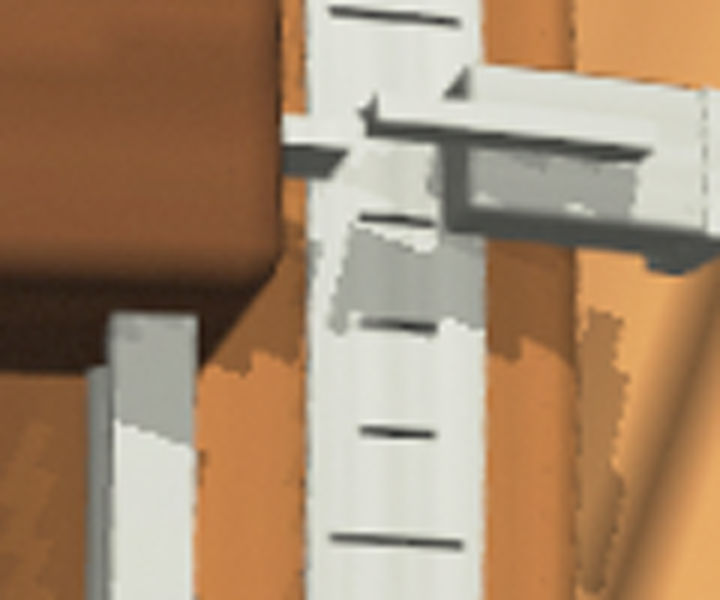

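The pointer is now just short of the mark: pointer edge at about (345,150), mark edge at about (375,133), roughly 1.7 mm to go. I lift to a better viewpoint and measure the blade edges numerically.

```bash
python3 -m inch '[{"slide":[0,0.0,0.02],"yaw":0},{"slide":[-0.005,0.015,0.04],"yaw":0},{"slide":[-0.0095,0.0285,0.05],"yaw":0},{"slide":[-0.0095,0.0285,0.05],"yaw":0},{"slide":[-0.0095,0.0285,0.05],"yaw":0}]'| egrep 'pos|ft'
cat > edge.py <<'E'
from workcell import *
from h import *
import cv2,sys
c=camera("wrist");E=c["extrinsics"];o=np.array([.573,-.117,0]);u=np.array([-.316,.949,0]);v=np.array([.949,.316,0])
# rectify the plane z=.041 around the blades: columns = winder x 22..58 mm, rows = winder y +-8 mm about the mark; 0.1 mm/px
y0=(np.array([.5670,.0175,0])-o)@u
X,Y=np.meshgrid(np.arange(.022,.058,.0001),y0+np.arange(.012,-.014,-.0001))
P=o+X[...,None]*v+Y[...,None]*u; P[...,2]=.041
q=P@E[:3,:3].T+E[:3,3]; r=np.hypot(q[...,0],q[...,1]); a=371.648*np.arctan2(r,q[...,2])/r
mx,my=(324.34+a*q[...,0]).astype(np.float32),(241.58+a*q[...,1]).astype(np.float32)
w=cv2.remap(c["frame"],mx,my,cv2.INTER_CUBIC)[...,::-1]
print(get_obs()["clock"],"px rows",my.min(),my.max())
cv2.imwrite(f"pics/{sys.argv[1]}.png",cv2.resize(w,None,fx=2,fy=2)); np.save(sys.argv[1]+".npy",w)
E
python3 edge.py e1
```

```text
position: [0.5657, -0.0906, 0.1416]
ft_force: [0.2, 0.3, -0.9]
8.7333 px rows 70.256096 113.45215
```

View pics/e1.png

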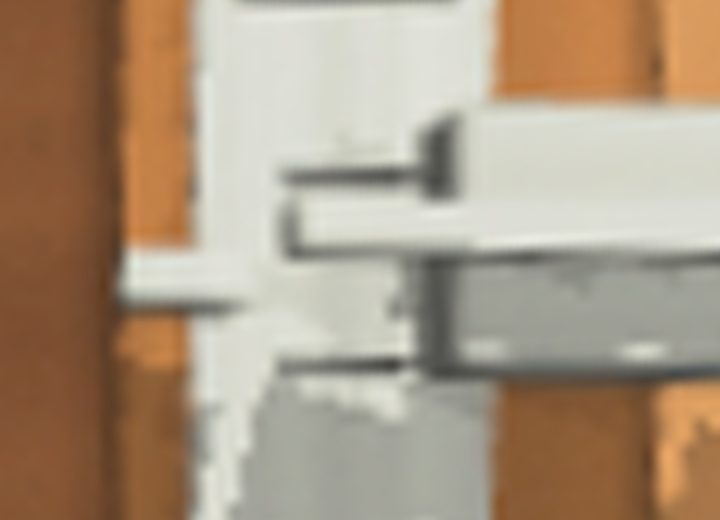

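In the rectified view (0.05 mm/px) the pointer's blade spans rows 248-300 and the mark's spans 195-248. Both are 2.6 mm thick, as they should be, and the offset is about 2.6 mm. I refine that numerically.

```bash
cat > off.py <<'E'
import numpy as np,sys
w=np.load(sys.argv[1]+".npy").astype(float).mean(2)
def edge(c0,c1,r0,r1):   # lower edge: light top face to dark front face
    g=-np.gradient(w[:,c0:c1].mean(1))[r0:r1]; k=g.argmax(); s=slice(max(k-3,0),k+4); return r0+(np.arange(len(g))[s]*g[s]).sum()/g[s].sum(), g[k]
p=edge(68,92,*map(int,sys.argv[2:4])); m=edge(152,195,112,132)
print("pointer",p,"mark",m,"offset mm",(p[0]-m[0])*.1)
E
python3 off.py e1 140 160
```

```text
pointer (np.float64(149.1362760834671), np.float64(14.652777777777771)) mark (np.float64(121.7430985915493), np.float64(12.414728682170534)) offset mm 2.73931774919178
```

```bash
python3 -m inch '[{"slide":[0.0045,-0.016,-0.02],"yaw":0},{"slide":[0.0092,-0.0321,-0.035],"yaw":0},{"slide":[0.0092,-0.0321,-0.045],"yaw":0},{"slide":[0.0092,-0.0321,-0.051],"yaw":0},{"slide":[0.0092,-0.0321,-0.053],"yaw":0},{"slide":[0.0092,-0.0321,-0.055],"yaw":0},{"slide":[0.0092,-0.0321,-0.056],"yaw":0},{"slide":[0.0092,-0.0321,-0.056],"yaw":0},{"slide":[0.0092,-0.0321,-0.056],"yaw":0}]'| egrep 'pos|ft'
python3 -m inch '[{"slide":[-0.0008,0.0024,0],"yaw":0},{"slide":[-0.0016,0.0048,0],"yaw":0},{"slide":[-0.0024,0.0072,0],"yaw":0},{"slide":[-0.003,0.009,0],"yaw":0},{"slide":[-0.003,0.009,0],"yaw":0},{"slide":[-0.003,0.009,0],"yaw":0}]'| egrep 'pos|ft'
python3 -m inch '[{"slide":[0,0,0.003],"yaw":0},{"slide":[0,0,0.01],"yaw":0},{"slide":[-0.003,0.01,0.03],"yaw":0},{"slide":[-0.0062,0.0231,0.056],"yaw":0},{"slide":[-0.0062,0.0231,0.056],"yaw":0},{"slide":[-0.0062,0.0231,0.056],"yaw":0}]'| egrep 'pos|ft'
python3 edge.py e2; python3 off.py e2 112 140
python3 - <<'E'
import numpy as np
for n in("e1","e2"):
    w=np.load(""+n+".npy").astype(float).mean(2)
    print(w[85:165:2,72:90].mean(1).round().astype(int).tolist()); print(w[85:165:2,152:195].mean(1).round().astype(int).tolist())
E
```

```text
position: [0.5749, -0.1229, 0.0862]
ft_force: [-1.3, -0.5, 3.3]
position: [0.5719, -0.1136, 0.086]
ft_force: [-1.0, 0.4, 6.4]
position: [0.5662, -0.0901, 0.1429]
ft_force: [0.2, -1.0, -1.1]
10.5333 px rows 70.96155 113.88933
pointer (np.float64(127.23937658185693), np.float64(17.680555555555557)) mark (np.float64(119.08118662647301), np.float64(9.139534883720927)) offset mm 0.8158189955383919
[131, 131, 130, 130, 130, 130, 130, 129, 129, 129, 128, 127, 126, 125, 123, 122, 127, 135, 145, 162, 183, 201, 215, 222, 220, 216, 217, 221, 220, 210, 198, 181, 153, 125, 102, 88, 92, 106, 118, 123]
[126, 103, 104, 125, 154, 180, 197, 209, 219, 221, 218, 218, 219, 219, 217, 215, 211, 200, 178, 153, 136, 136, 153, 175, 191, 197, 199, 200, 201, 200, 199, 198, 197, 197, 197, 196, 197, 198, 200, 202]
[130, 130, 130, 128, 130, 133, 136, 144, 163, 185, 205, 220, 223, 219, 216, 218, 220, 216, 211, 204, 187, 154, 119, 90, 76, 84, 100, 111, 117, 120, 123, 125, 124, 122, 120, 117, 113, 107, 103, 99]
[154, 133, 122, 129, 152, 180, 203, 213, 215, 217, 219, 218, 217, 219, 222, 220, 207, 190, 172, 158, 152, 154, 162, 174, 187, 197, 201, 200, 199, 199, 199, 198, 199, 199, 199, 199, 199, 200, 201, 203]
```

The blades now measure 0.8 mm apart (both 2.55 mm thick, so the scale is right). A short 4 mm roll follows, allowing about 1 mm of lost motion as seen before.

```bash
python3 -m inch '[{"slide":[0.0045,-0.016,-0.02],"yaw":0},{"slide":[0.0082,-0.0291,-0.035],"yaw":0},{"slide":[0.0082,-0.0291,-0.045],"yaw":0},{"slide":[0.0082,-0.0291,-0.051],"yaw":0},{"slide":[0.0082,-0.0291,-0.053],"yaw":0},{"slide":[0.0082,-0.0291,-0.055],"yaw":0},{"slide":[0.0082,-0.0291,-0.056],"yaw":0},{"slide":[0.0082,-0.0291,-0.0562],"yaw":0},{"slide":[0.0082,-0.0291,-0.0562],"yaw":0}]'| egrep 'pos|ft'
python3 -m inch '[{"slide":[-0.0004,0.0012,0],"yaw":0},{"slide":[-0.0008,0.0024,0],"yaw":0},{"slide":[-0.0013,0.0038,0],"yaw":0},{"slide":[-0.0013,0.0038,0],"yaw":0},{"slide":[-0.0013,0.0038,0],"yaw":0}]'| egrep 'pos|ft'
python3 -m inch '[{"slide":[0,0,0.003],"yaw":0},{"slide":[0,0,0.01],"yaw":0},{"slide":[-0.003,0.01,0.03],"yaw":0},{"slide":[-0.0069,0.0253,0.0562],"yaw":0},{"slide":[-0.0069,0.0253,0.0562],"yaw":0},{"slide":[-0.0069,0.0253,0.0562],"yaw":0}]'| egrep 'pos|ft'
python3 edge.py e3
cat > ctr.py <<'E'
import numpy as np,sys
w=np.load(sys.argv[1]+".npy").astype(float).mean(2)
def c(c0,c1):   # half-height crossings of the bright top face
    a=w[:,c0:c1].mean(1); k=np.arange(len(a)); pk=218
    m0=c.mid; lo=m0-np.argmax(a[m0::-1]<c.t[0]); hi=m0+np.argmax(a[m0:]<c.t[1])
    return lo,hi,(lo+hi)/2,(hi-lo)*.1
c.mid=107;c.t=(165,183);m=c(152,195);c.mid=int(sys.argv[2]);c.t=(175,148);p=c(72,90)
print("mark",m,"pointer",p,"offset mm",(p[2]-m[2])*.1)
E
python3 ctr.py e2 114;python3 ctr.py e3 108
```

```text
position: [0.5737, -0.1199, 0.0861]
ft_force: [-3.0, 0.2, 3.6]
position: [0.5726, -0.1164, 0.086]
ft_force: [-2.6, -0.5, 7.7]
position: [0.5665, -0.0898, 0.1431]
ft_force: [-0.8, -1.0, -0.3]
12.25 px rows 71.1857 114.087906
mark (np.int64(93), np.int64(120), np.float64(106.5), np.float64(2.7)) pointer (np.int64(102), np.int64(128), np.float64(115.0), np.float64(2.6)) offset mm 0.8500000000000001
mark (np.int64(93), np.int64(122), np.float64(107.5), np.float64(2.9000000000000004)) pointer (np.int64(93), np.int64(120), np.float64(106.5), np.float64(2.7)) offset mm -0.1
```

The pointer is in line to within about 0.1 mm. I take the hand further away, repeat the measurement from that second viewpoint, and check that nothing else moved.

```bash
python3 -m inch '[{"slide":[-0.003,0.01,0.01],"yaw":0},{"slide":[-0.008,0.025,0.02],"yaw":0},{"slide":[-0.013,0.04,0.03],"yaw":0},{"slide":[-0.016,0.048,0.03],"yaw":0},{"slide":[-0.016,0.048,0.03],"yaw":0},{"slide":[-0.016,0.048,0.03],"yaw":0},{"slide":[-0.016,0.048,0.03],"yaw":0}]'| egrep 'pos|ft'
python3 edge.py e4; python3 ctr.py e4 107
python3 - <<'E'
import numpy as np,cv2
from workcell import camera
w=np.load("e4.npy").astype(float).mean(2)
print(w[75:140:2,72:90].mean(1).round().astype(int).tolist()); print(w[75:140:2,152:195].mean(1).round().astype(int).tolist())
a=cv2.imread("pics/side0.png")
b=camera("side")["frame"][...,::-1]
for n,(x0,x1,y0,y1) in dict(bobA=(340,400,310,330),bobB=(322,366,260,286),tin=(215,256,283,315),spool=(246,272,322,354),mug=(385,470,365,445),phone=(345,382,200,235)).items(): print(n,np.abs(a[y0:y1,x0:x1].astype(int)-b[y0:y1,x0:x1]).mean().round(1))
E
```

```text
position: [0.5491, -0.0442, 0.1706]
ft_force: [-0.2, -0.4, -0.3]
12.8833 px rows 145.39159 182.36685
mark (np.int64(62), np.int64(141), np.float64(101.5), np.float64(7.9)) pointer (np.int64(89), np.int64(120), np.float64(104.5), np.float64(3.1)) offset mm 0.30000000000000004
[132, 132, 133, 138, 144, 150, 159, 172, 187, 200, 211, 218, 218, 215, 214, 215, 216, 214, 205, 196, 184, 167, 150, 135, 121, 108, 101, 100, 98, 96, 96, 96, 96]
[206, 205, 205, 205, 207, 208, 203, 191, 177, 168, 169, 181, 197, 211, 217, 217, 215, 215, 215, 215, 214, 212, 208, 205, 202, 200, 200, 200, 202, 205, 207, 202, 190]
bobA 1.6
bobB 3.2
tin 2.0
spool 2.0
mug 2.9
phone 7.0
```

The second view agrees to within about 0.2 mm, the hand is clear, and the measured force reads zero. The neighbouring objects look unchanged. The phone's image differs a little, which may be the arm's shadow, as the hand was never low near it. Handing in.

```bash
python3 -c "
from workcell import *
print(hand_in())"
```

```text
the job is handed in; nothing more can be done
None
```

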